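# Hold the printer's idler lever open through the cover window

## Robot

A 6-joint arm with a two-finger parallel gripper is mounted at the origin on the work surface. World frame = base frame: x ahead of the robot, y to its left, z up, the work surface at z = 0. Lengths are in mm, angles in degrees, forces in N, time in s.
With the tool pointing down it reaches from about 325 to 925 mm from the base axis. Payload 3.1 kg.
Tool frame: the origin (TCP) lies on the centre line of the jaws, within the pads' length; the fingertips stand bot.finger_overhang ahead of it and the grasp point (between the pads) lies 5 mm behind it (bot.finger_overhang is the distance from the TCP to the fingertips, in mm); z points along the fingers, y is the direction in which the jaws open and shut (so a half turn about z gives the same grasp; the last joint's range is limited). The gripper opens to 85 mm and grips with 20 to 120 N. Pads are 22 mm wide; open, the fingers measure 114 mm over their backs; the gripper's body (76 mm by 85 mm) begins 54 mm behind the grasp point. The pads swing forward as they close: fully open they stand 13 mm farther back than shut.
Start: joints at [60.837, 12.427, 92.441, -0, 75.132, -6.429], TCP at [241.526, 576.459, 245.3] pointing down, gripper open.
Joint ranges: [-157.48, 157.48], [-44.54, 120.13], [17.64, 146.25], [-64.5, 244.5], [7.68, 150.69], [-147.95, 147.95]. Speed limits (degrees/s): [159.86, 159.86, 180, 180, 180, 180].

## Interface

Orientations are given as [roll, pitch, yaw] about the fixed x, y, z axes, in that order (R = Rz(yaw) Ry(pitch) Rx(roll)).
In Python, from plant import status, viewer, bot, recognise, regions_of gives the robot as it stands.
- The arm moves only by the tool move_arm, never from a script. Its argument "moves" is a list of rows, each a list of 7 numbers: the shift along the tool's x, y, z in m, then the turn, a rotation vector about the tool's x, y, z in degrees, then the finger opening in m, from 0 to 0.0854. In form: [[tx, ty, tz, ax, ay, az, hand], ...]. A call has 1 to 20 rows; each row is the pose to reach, as a shift and turn from the pose commanded when the call began, along the tool's axes at that moment; what a row does not reach only later rows make up. A row lasts 1/8 s, in which the tool goes at most 62.5 mm and 10.7 degrees, less where a joint would pass 70% of its speed; a pose out of reach is approached as far as the arm can. A call with a gripper value outside its range is refused whole. The fingers move at their own pace and stop on an object; "force" is the grip in N (left out, the last holds). Time passes only in rows, so rows that repeat a pose let the fingers close. It gives the time, the measured TCP pose, the force and the opening at its end, in the units of the state.
- status.sense(): the state, without advancing time (a new reading comes with each control period).
- viewer.grab_frame(name): name is "side" or "top" or "wrist"; returns a dict with "image" (400x640x3 uint8, blue, green, red), "z_map" (400x640 float32, mm along the optical axis (not along the pixel's ray), 0 where there is no reading), "vertical_fov" (degrees; the focal length in pixels is half the picture's height over the tangent of half this angle, whatever the lens; pixels are square), "cx", "cy" (the principal point, pixels), "camera_from_world" (4x4, takes a point from world to camera coordinates). Camera axes: x right, y up, looking along -z (the intrinsics and any distortion apply to the point x, -y, -z); pixel columns grow to the right and rows downward; lengths in mm; the calibration is good to about 2 mm. The wrist camera is an equidistant fisheye: a pixel r from the principal point sees the ray r / f radians off the axis. A picture is of the moment at which its call begins.
- bot.job_done(): hands the job in, once; it reports no verdict.
Trained networks look in a picture, given as the dict that the camera call returned (one of the last four; its "shot" number tells which), for a name from the list of things; names that differ only in an ending like _2 or _b are one class to them, and where a whole thing is asked for, a point or a joint stands for the part that bears it (a point fixed in the world has none). Each returns a list of dicts, best first, with "conf" (0 to 1); they miss things now and then, are a little off and sometimes report something else, mostly with a low value. They report only what shows in the picture. A call takes as long as a camera call.
- recognise(picture, target): "point" ([column, row] in pixels, amid what is visible of it).
- regions_of(picture, target): "mask" (400x640 bool, what is visible of it) and "point" ([column, row] in pixels, amid what is visible of it).
The state is a dict: "t": time; "joint_pos": joint angles; "joint_vel": joint speeds; "tau": joint torques, N m; "tool_pos": TCP position; "tool_rot": TCP orientation; "ft_force": force on the tool from outside, world axes, zero at the start; "ft_torque": the same for the moment, N m; "opening": finger opening in mm.
Only numpy, scipy, OpenCV 4.12 (cv2) and the standard library are available. Lean on these libraries where they do the work, as an engineer would, in place of code of your own. Each camera call takes 0.05 s, during which the arm holds its last target.

## Task

The 3D printer on the bench is paused in mid-print and the hatch is off its top cover. Reach down through the window of the cover and, with the fingertips and without pinching it, press the thumb tab of the extruder's idler lever fully down; do not touch the cover or the frame, shift the print head, or disturb the things lying about. Finish while still holding the lever fully down, so that its drive gear stays open for cleaning.

Things in the scene. Friction and masses are not known exactly. Their poses are not given: they have to be found in the camera images.
- window (a point): Centre of the window in the printer's top cover, level with the cover's upper face, 288 mm above the bench. The window is 150 mm (its x) by 170 mm (its y). x points from the printer's door to its back, z up. The cover is a grey sheet 290 mm (x) by 310 mm (y), with a lip folded 13 mm down round the window. The printer may be turned by up to 0.3 rad.
- frame: The printer's fixed frame: grey top cover, aluminium posts and rails, panels; the part that must not be touched. Origin on the bench under the centre of the window, axes as those of window.
- tab: Thumb tab of the idler lever: flat bare-aluminium plate 22 mm (x) by 24 mm (y), 5 mm thick, on the print head's +y side. Origin at the centre of its upper face, at rest 26 mm below the cover's upper face and 40 mm or more inside every edge of the window; axes at rest as the window's. The motor beside it ends 37 mm from the tab's centre towards -y and stands 6 mm higher.
- lever (a joint): Angle of the idler lever about its pivot, which runs along the printer's x, 42 mm to the -y side of the tab's centre and 22 mm below its face. 0 = released, 0.25 rad = fully down at its stop; the tab has then gone 11 mm down and 4 mm outward (+y). Its spring pushes back with about 4 N at the start, 8 N at the stop, and lifts it when let go.
- motor (a point): Top of the extruder's motor on the print head, a round dark motor 36 mm across lying along x. The head (black, about 55 by 44 mm) is held by its energised motors and slides along x or y only if pushed sideways with more than about 30 N.
- brush: Small wire brush with wooden handle, 135 mm long, 12 mm wide, 11 mm high, lying loose on the cover beside the window on its -y side, along x. Origin under its middle.
- tin: Round steel tin of spare nozzles, 40 mm across, 16 mm high, standing loose on the cover on the window's +y side. Origin at the centre of its underside.
- hatch: The lifted-off hatch, a grey sheet 170 by 190 mm and 4 mm thick with a black knob 26 mm high in all, lying loose on the bench to the robot's left of the printer. Origin at the centre of its underside.
- jar: Jar 60 mm across and 75 mm high, standing loose on the bench to the robot's right of the printer. Origin at the centre of its underside.

How it is judged (in metres and radians):
At the end, for the whole second after the job is handed in: The lever is held still at 0.20 rad or more (the tab within about 2 mm of its lowest place) by the fingers pressing on it with more than 2 N, the print head is within 5 mm of where it was, and brush, tin, hatch and jar are within 10 mm of where they were (value of joint lever above 0.2 rad and velocity of joint lever between -0.05 and 0.05 rad/s and contact force between the fingers and tab above 2 N and distance of motor from where it was at the start of the episode below 0.005 m and distance of each of brush, tin, hatch, jar from where it was at the start of the episode below 0.01 m); the arm keeps its last pose, push and grip.
It fails at once if the cover or frame of the printer is touched (contact force between any of the fingers, the arm and frame above 0.3 N).
It fails at once if the print head is shifted by more than 5 mm (distance of motor from where it was at the start of the episode above 0.005 m).
It fails at once if the tab is taken between the fingers instead of pressed (distance between the grasp point and tab below 0.008 m).
It fails at once if the brush, tin, hatch or jar is moved by more than 10 mm (distance of any of brush, tin, hatch, jar from where it was at the start of the episode above 0.01 m).
It also fails if it takes over 32 s, if anything falls off the work surface, if the arm or the gripper's body presses on something with over 40 N, if the wrist force passes 120 N, or if a joint passes its speed limit or range.

## Working session

There is one attempt and no reset: what is moved stays moved. The work goes in short steps, Python scripts to look and compute and a tool call to move; the robot and the scene stay as the last step left them, time stands still between calls to the robot, and variables do not carry over. Pictures are saved under pics/ and viewed, and the job is handed in when it is done.

Besides the shell and the picture viewer there is one more tool, called after "Request:" by a JSON object that holds its "name" and its "arguments", one argument or row to a line. move_arm: Moves the arm, as the interface text tells. Its arguments: {"type":"object","properties":{"moves":{"type":"array","items":{"type":"array","items":{"type":"number"}}},"force":{"type":"number"}},"required":["moves"]}

```bash
mkdir -p pics; ls; python3 - <<'E'
from plant import status, viewer, bot, recognise, regions_of
import cv2, pickle
print(status.sense()); print(bot.finger_overhang)
for n in ["side","top","wrist"]:
    p=viewer.grab_frame(n); cv2.imwrite(f"pics/{n}0.png",p["image"]); pickle.dump(p,open(f"{n}0.pkl","wb"))
    print(n,p["vertical_fov"],p["cx"],p["cy"],p.keys(),p["camera_from_world"].round(3).tolist())
    for t in ["tab","frame","motor","tin","brush","hatch","jar"]:
        r=regions_of(p,t); print(t,[(x["conf"],x["point"],int(x["mask"].sum())) for x in r][:3])
        pickle.dump(r,open(f"{n}0_{t}.pkl","wb"))
E
```

```text
pics
{'t': 0.0, 'joint_pos': array([ 6.08372514e+01,  1.24761398e+01,  9.25296991e+01,  1.47066946e-03,
        7.51326446e+01, -6.42882975e+00]), 'joint_vel': array([ 0.02023059,  0.0518989 , -0.02129502,  0.00885853,  0.02818921,
       -0.08263142]), 'tau': array([-1.18288375e-03, -3.96837902e+01, -3.03854799e+01, -2.07152584e-05,
        9.72706766e-03,  1.15604959e-05]), 'tool_pos': array([241.11932901, 575.75748817, 243.9638075 ]), 'tool_rot': array([-1.79862546e+02, -1.69174159e-02,  1.57265682e+02]), 'ft_force': array([0.91171765, 0.30231757, 0.17223935]), 'ft_torque': array([-0.00726429, -0.00613847,  0.00653545]), 'opening': 85.82499997676938}
14.0
side 42.273741099771954 323.04874622078654 204.91358023942885 dict_keys(['image', 'z_map', 'vertical_fov', 'cx', 'cy', 'camera_from_world', 'shot']) [[0.872, -0.49, 0.008, -449.109], [0.341, 0.618, 0.708, -321.204], [-0.352, -0.615, 0.706, -1433.056], [0.0, 0.0, 0.0, 1.0]]
tab [(0.42, [339.9, 172.6], 42)]
frame [(0.72, [336.8, 189.0], 13516)]
motor []
tin [(0.46, [283.2, 149.5], 126)]
brush [(0.68, [369.9, 177.1], 224)]
hatch [(0
[... 312 characters left out ...]
 0.0, 0.0, 1.0]]
tab [(0.46, [301.3, 173.0], 87)]
frame [(0.65, [287.8, 177.8], 14318)]
motor [(0.62, [315.0, 176.4], 735)]
tin [(0.56, [242.0, 215.9], 200)]
brush [(0.86, [336.3, 148.6], 281)]
hatch [(0.84, [170.5, 205.3], 3181), (0.59, [459.9, 231.8], 506)]
jar [(0.61, [461.2, 233.4], 469)]
wrist 65.70646984690485 319.6702419622015 200.63918407779218 dict_keys(['image', 'z_map', 'vertical_fov', 'cx', 'cy', 'camera_from_world', 'shot']) [[0.388, 0.922, -0.0, -624.787], [-0.878, 0.37, -0.304, 38.958], [-0.281, 0.118, 0.953, -379.519], [0.0, 0.0, 0.0, 1.0]]
tab []
frame [(0.87, [163.1, 391.1], 549)]
motor []
tin []
brush []
hatch [(0.59, [348.7, 335.9], 1714)]
jar [(0.89, [38.8, 382.8], 421)]
```

View pics/top0.png

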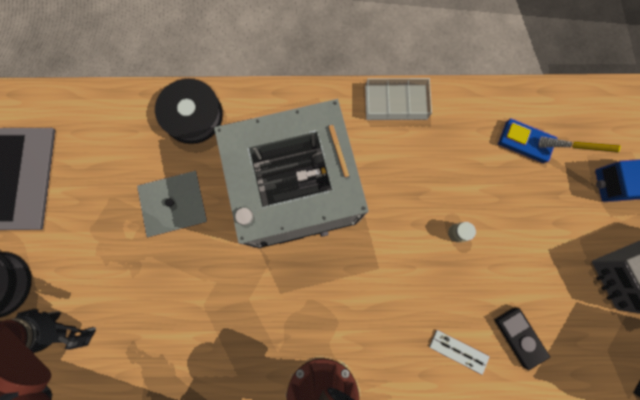

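View pics/side0.png

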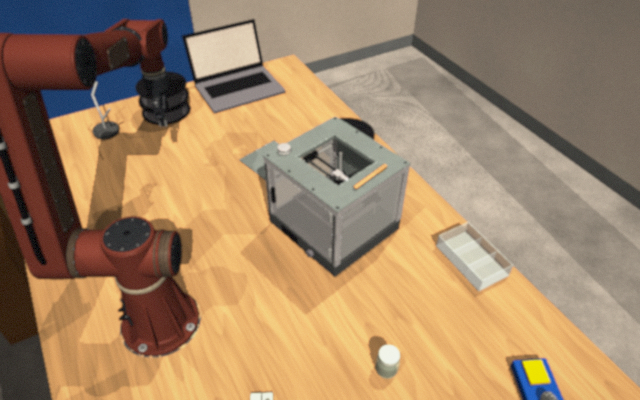

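```bash
cat > h.py <<'E'
import numpy as np
def intr(p): return 200/np.tan(np.radians(p["vertical_fov"]/2))
def cloud(p,fish=False):
    f=intr(p); v,u=np.mgrid[0:400,0:640].astype(float)
    z=p["z_map"].astype(float); dx=(u-p["cx"])/f; dy=(v-p["cy"])/f
    if fish:
        r=np.hypot(dx,dy)+1e-9; s=np.tan(np.minimum(r,1.5))/r; dx=dx*s; dy=dy*s
    P=np.stack([dx*z,-dy*z,-z],-1)
    T=np.linalg.inv(p["camera_from_world"])
    W=P@T[:3,:3].T+T[:3,3]
    W[z<=0]=np.nan
    return W
E
python3 - <<'E'
import pickle,numpy as np,cv2
from h import *
for n in ["top","side"]:
    p=pickle.load(open(n+"0.pkl","rb")); W=cloud(p)
    for t in ["tab","frame","motor","tin","brush","hatch","jar"]:
        r=pickle.load(open(f"{n}0_{t}.pkl","rb"))
        if r: print(n,t,np.nanmedian(W[r[0]["mask"]],0).round(1))
    m=np.abs(W[...,2]-288)<8
    print(m.sum(),np.median(W[m],0), np.nanmin(W[m],0),np.nanmax(W[m],0))
    cv2.imwrite(f"pics/{n}_crop.png",cv2.resize(p["image"][100:260,200:420],None,fx=3.6,fy=3.6,interpolation=cv2.INTER_CUBIC))
E
```

```text
top tab [587.4  50.2 262. ]
top frame [588.9  85.  287.3]
top motor [595.   10.8 253.6]
top tin [481.4 178.7 303.7]
top brush [641.4 -39.1 298.8]
top hatch [561.8 467.3   3.9]
top jar [ 464.3 -409.3   73.1]
10822 [584.14179447  78.67471023 288.00865958] [  87.21261567 -107.50164733  280.04768827] [773.51925696 639.71793667 295.98500836]
side tab [587.9  47.3 262. ]
side frame [559.6   5.6 232.8]
side tin [483.2 172.  301.8]
side brush [638.2 -40.4 296.8]
side hatch [513.8 518.2   4. ]
side jar [ 457.3 -431.8   68.8]
6163 [547.42832916  40.40377727 287.85013475] [-221.99502633 -111.38654977  280.00894926] [ 774.87537976 1594.72447281  295.98614729]
```

View pics/top_crop.png

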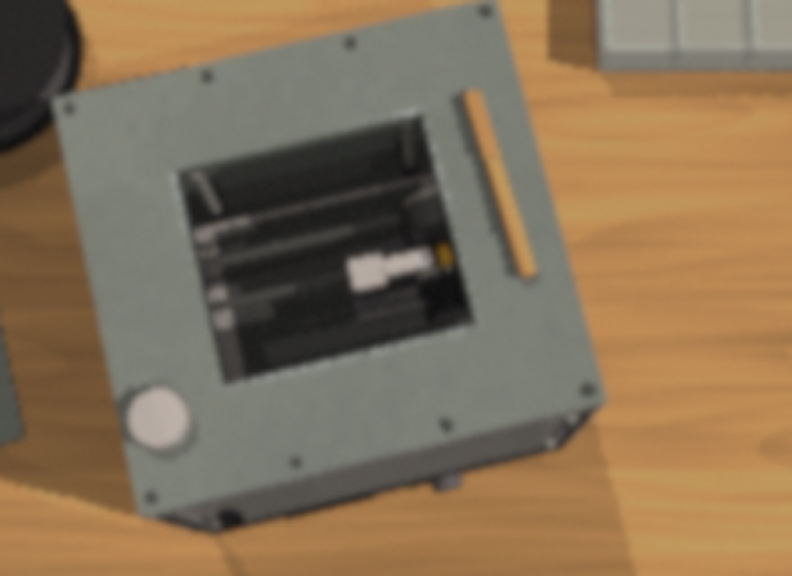

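```bash
python3 - <<'E'
import pickle,numpy as np,cv2
from h import *
for n in ["top","side"]:
    p=pickle.load(open(n+"0.pkl","rb")); W=cloud(p)
    m=(np.abs(W[...,2]-288)<5)&(np.hypot(W[...,0]-585,W[...,1]-70)<260)
    k,l,st,c=cv2.connectedComponentsWithStats(m.astype(np.uint8)); b=1+np.argmax(st[1:,4]); m=l==b
    xy=W[m][:,:2].astype(np.float32); print(n,m.sum(),cv2.minAreaRect(xy))
    # window: hole
    f=(~m).astype(np.uint8); k,l,st,c=cv2.connectedComponentsWithStats(f,connectivity=4)
    for i in range(1,k):
        if st[i,4]>300 and st[i,4]<20000:
            h=(l==i).astype(np.uint8); ring=(cv2.dilate(h,np.ones((3,3)))>0)&m
            q=W[ring][:,:2].astype(np.float32); print(' hole',st[i,4],cv2.minAreaRect(q))
    r=pickle.load(open(f"{n}0_tab.pkl","rb"))
    q=W[r[0]["mask"]]; q=q[np.abs(q[:,2]-262)<3]; print(' tab',len(q),q.mean(0),cv2.minAreaRect(q[:,:2].astype(np.float32)))
    s=(np.abs(W[...,2]-262)<4)&(np.hypot(W[...,0]-587,W[...,1]-50)<35); print(s.sum(), W[s].mean(0),cv2.minAreaRect(W[s][:,:2].astype(np.float32)))
E
```

```text
top 10566 ((598.5693359375, 76.44941711425781), (291.5374755859375, 310.7913513183594), 13.634744644165039)
 hole 4284 ((597.4661865234375, 75.86178588867188), (156.39761352539062, 175.41458129882812), 13.120016098022461)
 tab 79 [587.52661224  49.15405816 262.18384998] ((587.3013305664062, 49.33538818359375), (20.873674392700195, 23.115955352783203), 15.089917182922363)
130 [589.37419993  41.18603083 261.98893553] ((590.5361328125, 38.52275085449219), (20.951053619384766, 45.764034271240234), 16.6141300201416)
side 4996 ((598.713134765625, 75.025390625), (296.02276611328125, 318.8926696777344), 13.777024269104004)
 hole 1882 ((601.105712890625, 75.50630950927734), (167.3036346435547, 180.51348876953125), 12.479837417602539)
 tab 33 [588.03840863  47.20835331 262.07771617] ((589.6681518554688, 47.578147888183594), (21.560304641723633, 20.223905563354492), 30.20749282836914)
63 [589.63895848  39.10989127 261.66614641] ((590.8413696289062, 38.72123336791992), (21.516143798828125, 45.76352310180664), 17.19746971130371)
```

View pics/side_crop.png

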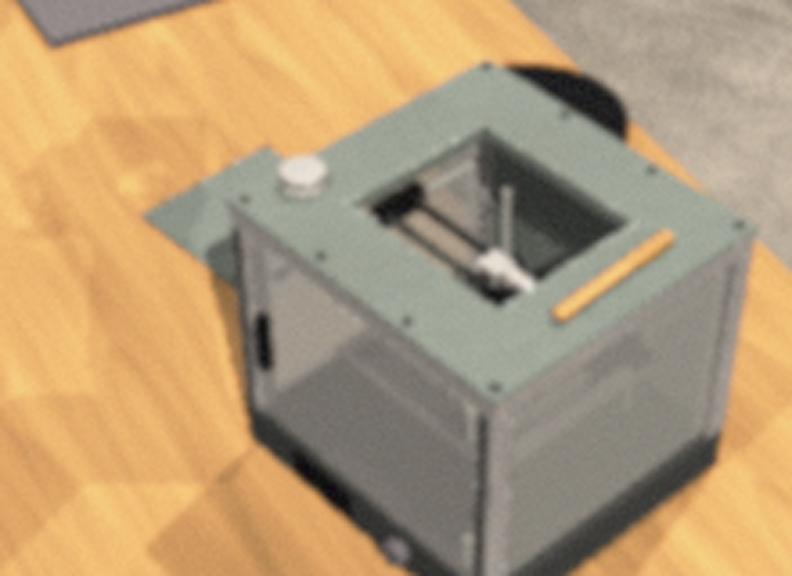

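Request:
{"name": "move_arm", "arguments": {
  "moves": [
    [0,0,-0.05,0,0,0,0.0],
    [0,0,-0.1,0,0,0,0],
    [0,0,-0.115,0,0,0,0],
    [-0.02,-0.013,-0.115,0,0,2,0],
    [-0.055,-0.037,-0.115,0,0,5.7,0],
    [-0.095,-0.063,-0.115,0,0,9.8,0],
    [-0.135,-0.09,-0.115,0,0,14,0],
    [-0.175,-0.117,-0.115,0,0,18.1,0],
    [-0.215,-0.144,-0.115,0,0,22.2,0],
    [-0.255,-0.17,-0.115,0,0,26.4,0],
    [-0.295,-0.197,-0.115,0,0,30.5,0],
    [-0.335,-0.224,-0.115,0,0,34.7,0],
    [-0.375,-0.251,-0.115,0,0,38.8,0],
    [-0.415,-0.277,-0.115,0,0,43,0],
    [-0.455,-0.304,-0.115,0,0,47,0],
    [-0.485,-0.324,-0.115,0,0,50.2,0],
    [-0.508,-0.34,-0.115,0,0,52.6,0],
    [-0.518,-0.346,-0.115,0,0,53.6,0],
    [-0.518,-0.346,-0.115,0,0,53.6,0],
    [-0.518,-0.346,-0.115,0,0,53.6,0]
  ]
}}

```text
t: 3.7
tool_pos: [584.8, 57.8, 359.8]
tool_rot: [-179.9, -0.0, 103.7]
ft_force: [0.4, -0.0, 0.2]
opening: -0.2
```

```bash
python3 - <<'E'
from plant import status, viewer, bot, recognise, regions_of
import cv2, pickle, numpy as np
from h import *
s=status.sense(); print({k:np.round(s[k],2) for k in ["t","joint_pos","tool_pos","tool_rot","ft_force","opening"]}, bot.finger_overhang)
for n in ["wrist","side"]:
    p=viewer.grab_frame(n); cv2.imwrite(f"pics/{n}1.png",p["image"]); pickle.dump(p,open(f"{n}1.pkl","wb"))
    W=cloud(p,n=="wrist")
    for t in ["tab","motor","frame"]:
        r=regions_of(p,t)
        for x in r[:2]:
            q=W[x["mask"]]; print(n,t,x["conf"],x["point"],x["mask"].sum(),np.nanmedian(q,0).round(1))
            if t=="tab":
                q=q[np.abs(q[:,2]-262)<4]
                if len(q)>5: print(cv2.minAreaRect(q[:,:2].astype(np.float32)),q.mean(0))
E
```

```text
{'t': np.float64(3.7), 'joint_pos': array([-1.200e+00,  3.950e+00,  8.978e+01,  2.000e-02,  8.634e+01,
       -1.493e+01]), 'tool_pos': array([584.81,  57.84, 359.77]), 'tool_rot': array([-1.7994e+02, -4.0000e-02,  1.0372e+02]), 'ft_force': array([ 0.43, -0.03,  0.18]), 'opening': np.float64(-0.21)} 14.0
wrist tab 0.98 [322.0, 214.8] 801 [588.   49.8 261.3]
((588.92822265625, 48.968360900878906), (21.955638885498047, 24.1796817779541), 12.846118927001953) [588.39158727  49.95947216 261.27360091]
wrist motor 0.8 [338.5, 237.5] 3953 [611.1  20.  238.7]
wrist motor 0.23 [320.2, 220.6] 977 [589.9  47.1 261.4]
wrist frame 0.55 [351.4, 135.3] 94498 [589.5 115.8 287. ]
side tab 0.47 [341.3, 172.9] 41 [586.4  46.9 262.3]
((587.785400390625, 47.68553161621094), (29.924476623535156, 20.674352645874023), 38.96220397949219) [587.65925147  47.69257732 262.19348005]
side motor 0.46 [340.3, 175.1] 86 [588.5  42.3 258.2]
side motor 0.39 [259.6, 156.0] 556 [515.5 519.5   4.3]
side frame 0.89 [334.2, 191.3] 12932 [544.8  -3.  226.5]
```

View wrist.

View pics/wrist1.png

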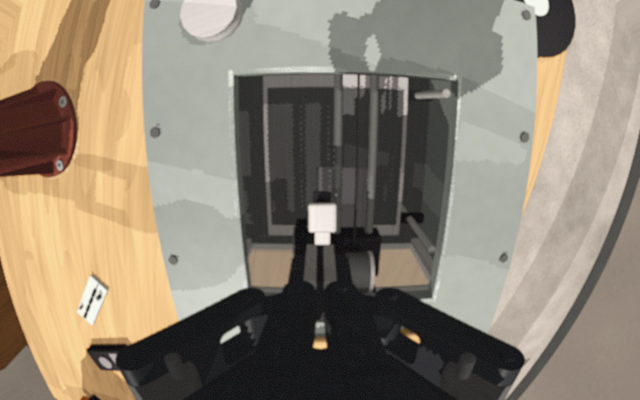

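View pics/side1.png

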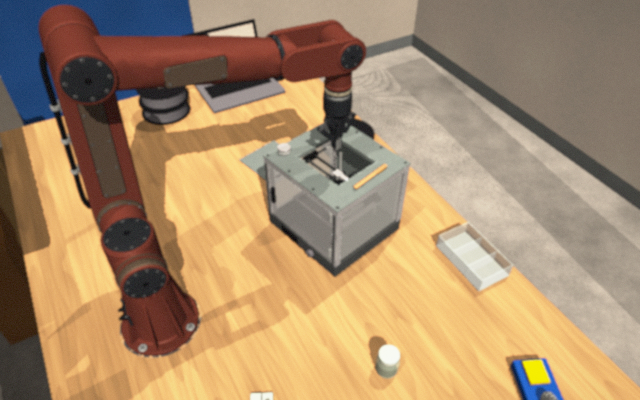

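```bash
python3 - <<'E'
import cv2, pickle, numpy as np
from h import *
p=pickle.load(open("wrist1.pkl","rb")); W=cloud(p,True)
a=np.radians(13.5); c=np.array([584.8,57.8]); d=W[...,:2]-c
x=d[...,0]*np.cos(a)+d[...,1]*np.sin(a); y=-d[...,0]*np.sin(a)+d[...,1]*np.cos(a); z=W[...,2]-359.8
m=(z>-50)&(np.abs(x)<120)&(np.abs(y)<80)
for lo in range(-50,120,6):
    k=m&(z>=lo)&(z<lo+6)
    if k.sum()>3: print(lo,k.sum(),"x",x[k].min().round(),x[k].max().round(),"y",y[k].min().round(),y[k].max().round())
print(np.linalg.inv(p["camera_from_world"])[:3,3])
# cover window in wrist
k=(np.abs(W[...,2]-288)<5)
print("cover z",np.median(W[k][:,2]))
f=(~k).astype(np.uint8)
for v in (120,160,200,220):
    row=k[v]; l=np.where(row[:300])[0].max(); r=300+np.where(row[300:500])[0].min(); print(v,l,r,W[v,l],W[v,r])
for u in (280,380):
    t=np.where(k[:150,u])[0].max(); print(W[t,u])
T=pickle.load(open("top0.pkl","rb"))
E
```

```text
-14 50 x -11.0 6.0 y 6.0 11.0
-8 299 x -13.0 13.0 y 6.0 12.0
-2 356 x -13.0 14.0 y 6.0 11.0
4 377 x -13.0 14.0 y 6.0 11.0
10 437 x -13.0 14.0 y 6.0 12.0
16 311 x -13.0 14.0 y -10.0 12.0
22 552 x -19.0 21.0 y -11.0 13.0
28 1352 x -32.0 33.0 y -13.0 14.0
34 2080 x -37.0 37.0 y -12.0 14.0
40 3573 x -42.0 42.0 y -10.0 13.0
46 2123 x -46.0 47.0 y -10.0 17.0
52 3389 x -51.0 53.0 y -10.0 18.0
58 4463 x -57.0 56.0 y -10.0 18.0
64 4252 x -60.0 61.0 y -5.0 18.0
70 6430 x -62.0 62.0 y -2.0 18.0
76 6054 x -60.0 61.0 y -5.0 21.0
82 2178 x -51.0 52.0 y 3.0 21.0
88 10 x -18.0 19.0 y 20.0 21.0
[566.94747897 133.16557564 487.77380387]
cover z 287.37193729249867
120 235 454 [513.70396668 111.51125977 283.43336856] [659.04509915 148.99410357 283.26414714]
160 237 451 [520.55248514  85.16172394 284.73997685] [665.65139017 121.20706694 283.25487893]
200 239 448 [526.41143959  56.70672325 283.14961439] [672.98548753  92.73085636 284.53525851]
220 241 444 [530.62939879  43.06590925 285.58336487] [676.04414019  77.04060287 283.65711999]
[536.94277477 149.14743891 287.31406734]
[599.66642352 163.94770232 284.14249387]
```

Request:
{"name": "move_arm", "arguments": {
  "moves": [
    [0,0.0005,0.01,0,0,0,0],
    [0,0.001,0.03,0,0,0,0],
    [0,0.001,0.05,0,0,0,0],
    [0,0.001,0.065,0,0,0,0],
    [0,0.001,0.075,0,0,0,0],
    [0,0.001,0.079,0,0,0,0],
    [0,0.001,0.079,0,0,0,0],
    [0,0.001,0.079,0,0,0,0]
  ]
}}

```text
t: 5.1
tool_pos: [587.1, 57.4, 282.3]
tool_rot: [179.9, 0.0, 103.7]
ft_force: [-0.9, -0.5, 0.3]
opening: 0.1
```

```bash
python3 - <<'E'
from plant import status, viewer, bot, recognise, regions_of
import cv2, pickle, numpy as np
s=status.sense(); print({k:np.round(s[k],2) for k in ["t","tool_pos","tool_rot","ft_force"]})
p=viewer.grab_frame("wrist"); pickle.dump(p,open("wrist2.pkl","wb")); cv2.imwrite("pics/wrist2.png",p["image"])
E
```

```text
{'t': np.float64(5.1), 'tool_pos': array([587.07,  57.41, 282.27]), 'tool_rot': array([1.7990e+02, 3.0000e-02, 1.0367e+02]), 'ft_force': array([-0.85, -0.49,  0.27])}
```

View pics/wrist2.png

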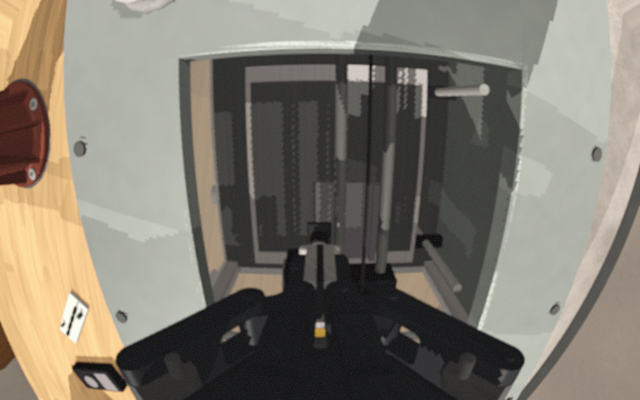

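Request:
{"name": "move_arm", "arguments": {
  "moves": [
    [0,0,0.003,0,0,0,0],
    [0,0,0.006,0,0,0,0],
    [0,0,0.0075,0,0,0,0],
    [0,0,0.009,0,0,0,0],
    [0,0,0.0105,0,0,0,0],
    [0,0,0.012,0,0,0,0],
    [0,0,0.012,0,0,0,0],
    [0,0,0.012,0,0,0,0]
  ]
}}

```text
t: 6.15
tool_pos: [586.4, 59.2, 271.3]
tool_rot: [179.9, -0.2, 103.7]
ft_force: [-3.6, 4.1, 7.6]
opening: 0.2
```

Request:
{"name": "move_arm", "arguments": {
  "moves": [
    [0.0005,0,0.001,0,0,0,0],
    [0.001,0,0.002,0,0,0,0],
    [0.0015,0,0.003,0,0,0,0],
    [0.002,0,0.004,0,0,0,0],
    [0.002,0,0.004,0,0,0,0],
    [0.002,0,0.004,0,0,0,0]
  ]
}}

```text
t: 6.9
tool_pos: [586.1, 60.6, 267.5]
tool_rot: [179.9, -0.1, 103.7]
ft_force: [-3.7, 2.3, 8.0]
opening: 0.0
```

Request:
{"name": "move_arm", "arguments": {
  "moves": [
    [0.0,0,0.001,0,0,0,0],
    [0.0,0,0.002,0,0,0,0],
    [0,0,0.002,0,0,0,0],
    [0,0,0.002,0,0,0,0]
  ]
}}

```text
t: 7.4
tool_pos: [586.1, 61.0, 265.7]
tool_rot: [179.9, -0.2, 103.7]
ft_force: [-3.9, 3.5, 8.3]
opening: -0.0
```

Request:
{"name": "move_arm", "arguments": {
  "moves": [
    [0.0,0,0.001,0,0,0,0],
    [0.0,0,0.002,0,0,0,0],
    [0,0,0.002,0,0,0,0],
    [0,0,0.002,0,0,0,0]
  ]
}}

```text
t: 7.9
tool_pos: [586.1, 61.3, 264.5]
tool_rot: [179.9, -0.2, 103.7]
ft_force: [-3.9, 5.3, 10.5]
opening: -0.2
```

```bash
python3 - <<'E'
from plant import status, viewer, bot, recognise, regions_of
import cv2, pickle, numpy as np
from h import *
s=status.sense(); print({k:np.round(s[k],2) for k in ["t","tool_pos","tool_rot","ft_force"]})
for n in ["side","wrist","top"]:
    p=viewer.grab_frame(n); pickle.dump(p,open(n+"3.pkl","wb")); 
    im=p["image"]
    if n=="side": im=cv2.resize(im[100:220,260:420],None,fx=5,fy=5,interpolation=cv2.INTER_CUBIC)
    if n=="wrist": im=cv2.resize(im[180:340,220:420],None,fx=4,fy=3.7,interpolation=cv2.INTER_CUBIC)
    if n=="top": im=cv2.resize(im[120:230,230:380],None,fx=5,fy=5,interpolation=cv2.INTER_CUBIC)
    cv2.imwrite(f"pics/{n}3.png",im)
    W=cloud(p,n=="wrist")
    for t in ["tab","motor"]:
        for x in regions_of(p,t)[:2]:
            print(n,t,x["conf"],x["point"],x["mask"].sum(),np.nanmedian(W[x["mask"]],0).round(1))
E
```

```text
{'t': np.float64(7.9), 'tool_pos': array([586.1 ,  61.26, 264.45]), 'tool_rot': array([179.89,  -0.19, 103.69]), 'ft_force': array([-3.94,  5.29, 10.53])}
side tab 0.39 [258.8, 155.5] 530 [516.2 519.9   4.2]
side motor 0.47 [338.1, 176.0] 87 [589.4  40.9 251.8]
wrist motor 0.72 [351.8, 284.3] 736 [598.   23.7 216.5]
top motor 0.72 [321.5, 176.0] 306 [588.5  -3.8 226.4]
top motor 0.68 [172.0, 204.0] 3230 [562.1 467.3   3.9]
```

View pics/wrist3.png

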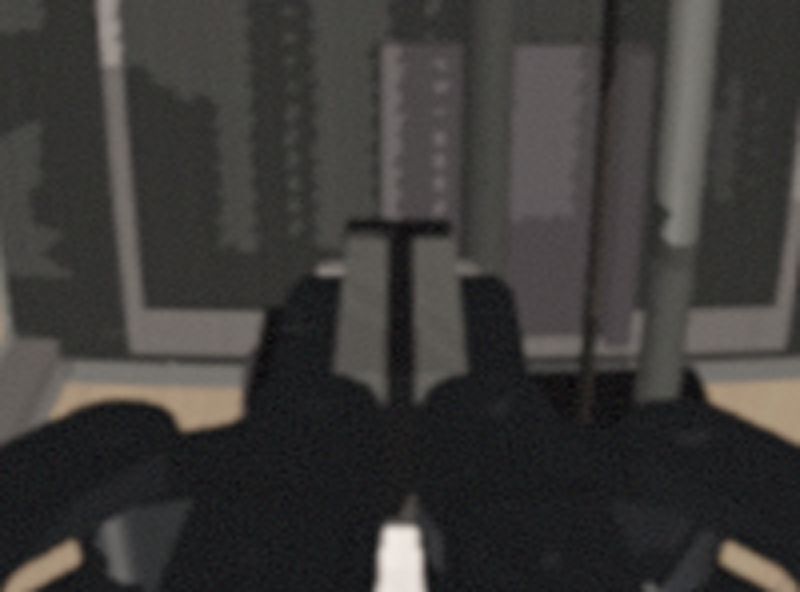

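View pics/side3.png

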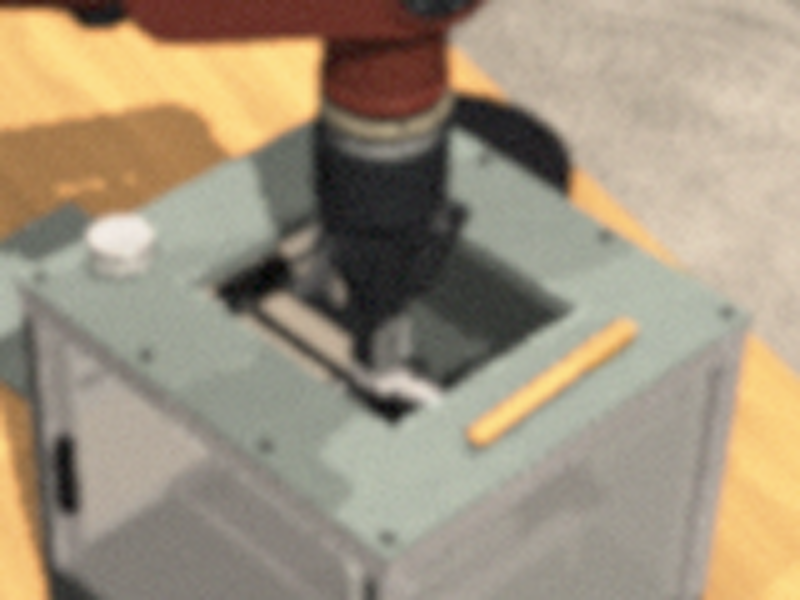

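Request:
{"name": "move_arm", "arguments": {
  "moves": [
    [0.0,0,0.001,0,0,0,0],
    [0.0,0,0.002,0,0,0,0],
    [0,0,0.002,0,0,0,0],
    [0,0,0.002,0,0,0,0],
    [0,0,0.002,0,0,0,0]
  ]
}}

```text
t: 8.98
tool_pos: [586.2, 61.3, 264.2]
tool_rot: [179.8, -0.2, 103.7]
ft_force: [-7.1, 4.4, 15.2]
opening: 0.0
```

```bash
python3 - <<'E'
from plant import status, viewer, bot, recognise, regions_of
import cv2, pickle, numpy as np
from h import *
s=status.sense(); print({k:np.round(s[k],2) for k in ["t","tool_pos","tool_rot","ft_force","joint_vel"]})
p=viewer.grab_frame("top"); W=cloud(p); q=pickle.load(open("top0.pkl","rb"))
for t in ["brush","tin","hatch","jar"]:
    r0=pickle.load(open(f"top0_{t}.pkl","rb"))
    r=regions_of(p,t); print(t,r0[0]["point"],[x["point"] for x in r[:2]])
out=np.vstack([cv2.resize(a["image"][135:215,235:365],None,fx=4.5,fy=3.6,interpolation=cv2.INTER_CUBIC) for a in (q,p)])
cv2.imwrite("pics/cmp.png",out)
p=viewer.grab_frame("side"); q=pickle.load(open("side0.pkl","rb"))
out=np.vstack([cv2.resize(a["image"][140:200,290:400],None,fx=6,fy=5,interpolation=cv2.INTER_CUBIC) for a in (q,p)])
cv2.imwrite("pics/cmps.png",out)
E
```

```text
{'t': np.float64(8.98), 'tool_pos': array([586.25,  61.3 , 264.19]), 'tool_rot': array([179.85,  -0.18, 103.7 ]), 'ft_force': array([-7.1 ,  4.35, 15.21]), 'joint_vel': array([-0.11,  0.03,  0.03,  0.01, -0.09, -0.  ])}
brush [336.3, 148.6] [[339.3, 150.2]]
tin [242.0, 215.9] []
hatch [170.5, 205.3] [[169.6, 204.1]]
jar [461.2, 233.4] [[461.5, 233.1]]
```

View pics/cmp.png

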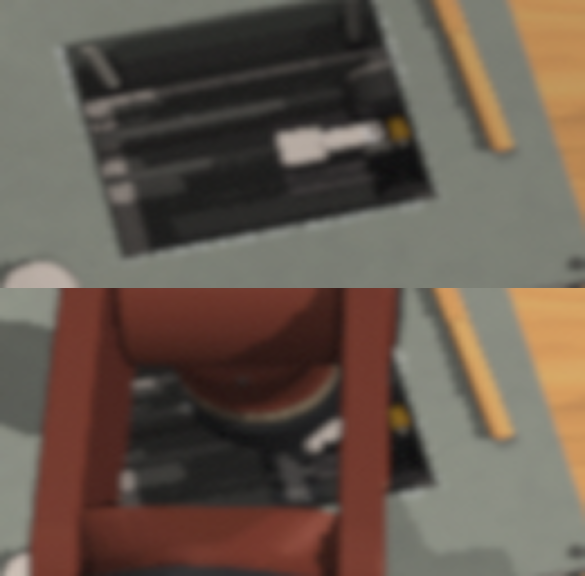

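View pics/cmps.png

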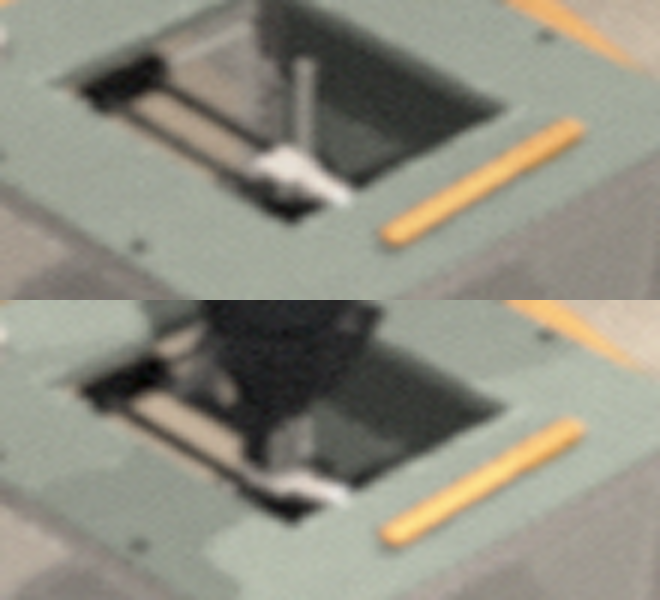

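Brush, yellow motor part and rails sit at the same pixels before and after: the yellow mark is at about (400,130) in both top crops. The lever has tilted down under the fingertips and is against its stop.

```bash
python3 -c "
from plant import bot,status
print(status.sense()['ft_force']); print(bot.job_done())"
```

```text
[-6.66443944  5.16311365 16.5150766 ]
the job is handed in; nothing more can be done
None
```

I pressed the idler lever's tab down to its stop with closed fingertips through the window, and handed the job in at about 9 s, still holding it.

**Lever at its stop:** The last 2 mm of commanded push moved the tool only 0.3 mm, while the force rose from 10.5 N to about 15 N. The fingertips ended about 11.5 mm below where the tab rests, against an expected 11 mm. The lever angle itself can't be read directly.

**Push at the end:** It was about 16 N down and 8 N sideways. The sideways part is well under the roughly 30 N that would slide the head.

**Clearance:** Forces stayed small on the way in, and the gripper passed the window edges with room to spare. I saw no sign of contact with the cover or frame.

**Head and loose items:**
- The head's yellow mark, the brush and the rails sit at the same pixels in the before and after pictures. The network put the brush about 3 pixels off in its last look, but the brush's middle was partly behind the arm.
- The hatch and jar were found within about 1.5 pixels of where they started.
- The tin was mostly hidden by the arm in the last top picture and wasn't recognised. It was still visible in its usual place in the side picture taken about a second earlier.

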